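# Shut and lock the blue fragment case

### The arm

A 6-joint arm with a two-finger parallel gripper is mounted at the origin on the work surface. World frame = base frame: x ahead of the robot, y to its left, z up, the work surface at z = 0. Lengths are in m, angles in rad, forces in N, time in s.
With the tool pointing down it reaches from about 0.425 to 0.925 m from the base axis. Payload 12.5 kg.
Tool frame: the origin (TCP) lies on the centre line of the jaws, within the pads' length; the fingertips stand 11 mm ahead of it and the grasp point (between the pads) lies 8 mm behind it; z points along the fingers, y is the line along which they close (so a half turn about z gives the same grasp; the last joint's range is limited). The gripper opens to 85 mm and grips with 20 to 120 N. Pads are 22 mm wide; open, the fingers measure 114 mm over their backs; the gripper's body (76 mm by 85 mm) begins 54 mm behind the grasp point. The pads swing forward as they close: fully open they stand 13 mm farther back than shut.
Start: joints at [-1.45, 0.491, 1.559, -0, 1.092, -0.106], TCP at [0.141, -0.609, 0.242] pointing down, gripper open.
Joint ranges: [-3.1, 3.1], [-0.84, 2.19], [0.05, 2.79], [-1.13, 4.28], [0.06, 2.93], [-2.69, 2.69]. Speed limits (rad/s): [2.22, 2.22, 2.79, 3.14, 3.14, 3.14].

### API

Orientations are given as a unit quaternion [w, x, y, z].
In Python, from cell import robot gives the robot as it stands.
- The arm moves only by the tool arm_command, never from a script. Its argument "targets" is one flat list of numbers, 5 for each row, row after row: the shift along the tool's x, y, z each as a share of 0.08 m, from -1 to 1, then the turn about the tool's z as a share of 2 rad, from -1 to 1, then the opening, from 0 (shut) to 1 (fully open). A call has 1 to 8 rows; each row is the pose to reach, as a shift and turn from the pose commanded when the call began, along the tool's axes at that moment; what a row does not reach only later rows make up. A row lasts 1/10 s, in which the tool goes at most 50 mm and 8.59 degrees, less where a joint would pass 70% of its speed; a pose out of reach is approached as far as the arm can. A call with a number of a shift or a turn outside -1 to 1 is refused whole. A call with a gripper value outside its range is refused whole. The fingers move at their own pace and stop on an object; "grip_force" is the grip in N (left out, the last holds). Time passes only in rows, so rows that repeat a pose let the fingers close. It gives the time, the measured TCP pose, the force, the opening and the grip force at its end, in the units of the state.
- robot.read_state(): the state, without advancing time (a new reading comes with each control period).
- robot.read_camera(name): name is "side" or "top"; returns a dict with "pixels" (384x512x3 uint8, red, green, blue), "K" (3x3 intrinsics, pixels), "distortion" ([k1, k2, p1, p2, k3] as OpenCV has them; the pictures are not rectified), "cam_to_world" (4x4, takes a point from camera to world coordinates). Camera axes: x right, y up, looking along -z (the intrinsics and any distortion apply to the point x, -y, -z); pixel columns grow to the right and rows downward; lengths in m; the calibration is good to about 2 mm. A picture is of the moment at which its call begins. There is no depth.
- robot.close_job(): hands the job in; it is judged then, once.
Trained networks look in a picture, given as the dict that the camera call returned (one of the last four; its "shot" number tells which), for a name from the list of things; names that differ only in an ending like _2 or _b are one class to them, and where a whole thing is asked for, a point or a joint stands for the part that bears it (a point fixed in the world has none). Each returns a list of dicts, best first, with "conf" (0 to 1); they miss things now and then, are a little off and sometimes report something else, mostly with a low value. They report only what shows in the picture. A call takes as long as a camera call.
- robot.look_for(picture, query): "rect" ([centre column, centre row, width, height] in pixels, round what is visible of it).
- robot.trace(picture, query): "pixels" (384x512 bool, what is visible of it) and "rect" ([centre column, centre row, width, height] in pixels, round what is visible of it).
- robot.spot_point(picture, query): "centre" ([row, column] in pixels: a listed point, or the origin of a listed thing).
The state is a dict: "clock": time; "joints": joint angles; "joint_velocities": joint speeds; "effort": joint torques, N m; "eef_pos": TCP position; "tcp_rot": TCP orientation; "contact_force": force on the tool from outside, world axes, zero at the start; "torque": the same for the moment, N m; "finger_gap": opening from 0.0 (shut) to 1.0 (fully open); "grasp_force": force on a finger pad.
Only numpy, scipy, OpenCV 4.12 (cv2) and the standard library are available. Lean on these libraries where they do the work, as an engineer would, in place of code of your own. Each camera call takes 0.05 s, during which the arm holds its last target. There are 200 camera calls.

### The job

Shut the case with the blue lip so that its fragments are safe: with the fingertips push its lid gently all the way home, without slamming it, and then push its blue catch round until it lies straight across the mouth, up against the lip. Only push, do not grasp or pick up anything; leave the red case exactly as it is and do not disturb the other things on the bench.

Things in the scene. Friction and masses are not known exactly. Their poses are not given: they have to be found in the camera images.
- blue_case: Open-topped plywood case fixed to the bench, 220 long (its x) x 150 wide (its y) x 56 mm high, walls 10 mm; origin at the centre of its underside. Its mouth is the end at -x (toward the robot); its +y side is the left side rail, seen from the robot. Small wood fragments lie inside. This one has the blue lip and blue catch.
- blue_lid (a joint): Travel in m of the flat wooden lid (126 mm wide, top 52 mm above the bench) of the blue case, in grooves between the side rails: 0 = fully home (a hard stop), up to 0.12 = drawn out along the case's -x. Slides with about 2 N of friction and stays where it is left; it cannot be lifted.
- blue_lip (a point): Centre of the outer (-x) face of the blue upright lip standing on the lid's outer end: 50 mm wide (case y), 12 mm thick, from 52 to 76 mm above the bench; this point is at 64 mm and moves with the lid. With the lid home it is at (-93, 0, 64) mm in the case frame. Axes as the case's; push the face toward +x to close.
- blue_catch (a joint): Angle in rad of the blue turn-catch, a bar swinging level on the left rail, positive counter-clockwise from above. 0 = bar points along the case's -x, straight out of the mouth; negative (to -1.0) = splayed out to the left; pi/2 (hard stop) = bar lies along the case's -y across the mouth, against the closed lip. About 0.06 N m of friction; stays where it is left.
- blue_peg (a point): Middle height (74 mm above the bench) on the blue upright peg of the catch: 12 mm diameter, from 69 to 89 mm above the bench, 52 mm from the pivot; the bar (14 mm wide, 59 to 69 mm above the bench) ends 10 mm beyond it. Its x axis points from the peg to the pivot.
- red_case: Open-topped plywood case fixed to the bench, 220 long (its x) x 150 wide (its y) x 56 mm high, walls 10 mm; origin at the centre of its underside. Its mouth is the end at -x (toward the robot); its +y side is the left side rail, seen from the robot. Small wood fragments lie inside. This one has the red lip and red catch.
- red_lid (a joint): Travel in m of the flat wooden lid (126 mm wide, top 52 mm above the bench) of the red case, in grooves between the side rails: 0 = fully home (a hard stop), up to 0.12 = drawn out along the case's -x. Slides with about 2 N of friction and stays where it is left; it cannot be lifted.
- red_lip (a point): Centre of the outer (-x) face of the red upright lip standing on the lid's outer end: 50 mm wide (case y), 12 mm thick, from 52 to 76 mm above the bench; this point is at 64 mm and moves with the lid. With the lid home it is at (-93, 0, 64) mm in the case frame. Axes as the case's; push the face toward +x to close.
- red_catch (a joint): Angle in rad of the red turn-catch, a bar swinging level on the left rail, positive counter-clockwise from above. 0 = bar points along the case's -x, straight out of the mouth; negative (to -1.0) = splayed out to the left; pi/2 (hard stop) = bar lies along the case's -y across the mouth, against the closed lip. About 0.06 N m of friction; stays where it is left.
- red_peg (a point): Middle height (74 mm above the bench) on the red upright peg of the catch: 12 mm diameter, from 69 to 89 mm above the bench, 52 mm from the pivot; the bar (14 mm wide, 59 to 69 mm above the bench) ends 10 mm beyond it. Its x axis points from the peg to the pivot.
- blue_pivot (a point): Pivot of the blue catch, on top of the left rail near the mouth, at (-100, 70, 64) mm in the case frame.
- jar: Glass jar with white cap, 56 mm diameter, 50 mm high, standing loose between the cases; bystander, origin at the underside (lying tools: near the middle, underside).
- bottle: Amber bottle, 52 mm diameter, 110 mm high, standing loose behind the jar; bystander, origin at the underside (lying tools: near the middle, underside).
- brush: Brush lying loose across the bench in front of the robot, some 20 mm high; bystander, origin at the underside (lying tools: near the middle, underside).
- weight: Brass paperweight, 48 mm diameter, 42 mm high, standing loose in front of the cases; bystander, origin at the underside (lying tools: near the middle, underside).
- bowl: White bowl, 90 mm wide, 40 mm high, standing loose far to the left; bystander, origin at the underside (lying tools: near the middle, underside).
- spatula: Spatula lying loose far to the right, some 25 mm high; bystander, origin at the underside (lying tools: near the middle, underside).
- mug: Blue mug, 76 mm wide, 85 mm high, standing loose far to the right; bystander, origin at the underside (lying tools: near the middle, underside).

How it is judged:
On the way, in this order (a step that is already met when the one before it is completed fails the run):
1. the blue lid is fully home (within 4 mm), the catch not yet across (value of joint blue_lid below 0.004 m and value of joint blue_catch below 1 rad), for 0.2 s.
2. the blue catch lies across the mouth (value of joint blue_catch above 1.45 rad), for 0.2 s.
At the end, for the whole second after the job is handed in: The blue lid is home within 4 mm, the blue catch is within 0.12 rad (7 degrees) of straight across the mouth, the red lid and catch are within 10 mm of where they were and every loose thing within 30 mm (value of joint blue_lid below 0.004 m and value of joint blue_catch above 1.45 rad and distance of each of red_lip, red_peg from where it was at the start of the episode below 0.01 m and distance of each of jar, bottle, brush, weight, bowl, spatula, mug from where it was at the start of the episode below 0.03 m); the robot touches nothing.
It fails at once if the blue lid is slammed (faster than 0.4 m/s) (velocity of joint blue_lid below -0.4 m/s).
It fails at once if the blue case is pushed with more than 45 N (contact force between the fingers and blue_case above 45 N).
It fails at once if the blue catch is swung in while the lid is still in its way (value of joint blue_catch above 0.5 rad and value of joint blue_lid above 0.02 m).
It fails at once if the red case's lid or catch is moved by more than 10 mm (distance of any of red_lip, red_peg from where it was at the start of the episode above 0.01 m).
It fails at once if a loose thing is lifted, carried, or pushed more than 30 mm (distance of any of jar, bottle, brush, weight, bowl, spatula, mug from where it was at the start of the episode above 0.03 m).
It also fails if it takes over 48 s, if anything falls off the work surface, if the arm or the gripper's body presses on something with over 40 N, if the wrist force passes 120 N, or if a joint passes its speed limit or range.

## Working session

There is one attempt and no reset: what is moved stays moved. The work goes in short steps, Python scripts to look and compute and a tool call to move; the robot and the scene stay as the last step left them, time stands still between calls to the robot, and variables do not carry over. Pictures are saved under pics/ and viewed, at most 10 in all, crops included, and the job is handed in when it is done.

Besides the shell and the picture viewer there is one more tool, called after ">>>" by a JSON object that holds its "api" and its "payload", one argument or row to a line. arm_command: Moves the arm, as the interface text tells. Its arguments: {"type":"object","properties":{"targets":{"type":"array"},"grip_force":{"type":"number"}},"required":["targets"]}

```bash
mkdir -p pics; cat > h.py <<'E'
import numpy as np, cv2
from cell import robot
def ray(p, rc):
    K=np.array(p["K"]);D=np.array(p["distortion"]);T=np.array(p["cam_to_world"])
    u=cv2.undistortPoints(np.array([[[rc[1],rc[0]]]],float),K,D)[0,0]
    d=T[:3,:3]@np.array([u[0],-u[1],-1]); return T[:3,3],d/np.linalg.norm(d)
def atz(p,rc,z):
    o,d=ray(p,rc); return o+d*(z-o[2])/d[2]
def tri(a,b):
    (o1,d1),(o2,d2)=a,b
    A=np.stack([d1,-d2],1); t=np.linalg.lstsq(A,o2-o1,rcond=None)[0]
    x,y=o1+d1*t[0],o2+d2*t[1]; return (x+y)/2,np.linalg.norm(x-y)
def save(p,n): cv2.imwrite(f"pics/{n}.png",cv2.cvtColor(np.array(p["pixels"]),cv2.COLOR_RGB2BGR))
E
cat > look.py <<'E'
from h import *
np.set_printoptions(precision=4,suppress=True)
P={n:robot.read_camera(n) for n in("top","side")}
import sys
for n in P: save(P[n],n+sys.argv[1])
Z=dict(blue_lip=.064,blue_peg=.074,blue_pivot=.064,blue_case=0,red_lip=.064,red_peg=.074,red_case=0,jar=0,bottle=0,weight=0,brush=0,bowl=0,mug=0,spatula=0)
for q in Z if len(sys.argv)<3 else sys.argv[2:]:
    R={}
    for n in P:
        s=robot.spot_point(P[n],q)
        if s: R[n]=s[0]; print(q,n,np.round(s[0]["centre"],1),round(s[0]["conf"],2),atz(P[n],s[0]["centre"],Z[q]))
    if len(R)==2: print("   tri",*tri(*[ray(P[n],R[n]["centre"]) for n in R]))
s=robot.read_state();print(s["clock"],s["eef_pos"],s["tcp_rot"],s["contact_force"],s["finger_gap"])
E
python3 look.py 0
```

```text
blue_lip top [228.7 181.8] 0.65 [0.4427 0.2397 0.064 ]
blue_lip side [251.5 251.7] 0.72 [0.4483 0.2417 0.064 ]
   tri [0.4452 0.2411 0.0649] 0.005785962086496323
blue_peg top [216.2 154.5] 0.4 [0.4815 0.3242 0.074 ]
blue_peg side [265.2 222.9] 0.43 [0.4755 0.3333 0.074 ]
   tri [0.4816 0.3268 0.0645] 0.00011553780515749432
blue_pivot top [203.3 161.3] 0.62 [0.5225 0.3063 0.064 ]
blue_pivot side [252.5 219.6] 0.78 [0.5188 0.2947 0.064 ]
   tri [0.5183 0.3018 0.0712] 0.009240638076591666
blue_case top [182.3 193.3] 0.81 [0.5969 0.2161 0.    ]
blue_case side [249.9 251.7] 0.67 [0.49   0.1855 0.    ]
   tri [ 0.5499  0.1927 -0.0119] 0.10762143686666052
red_lip top [222.  309.4] 0.61 [ 0.465  -0.1634  0.064 ]
red_lip side [179.4 318.8] 0.73 [ 0.4587 -0.1647  0.064 ]
   tri [ 0.4623 -0.1652  0.0623] 0.006093156228480126
red_peg top [205.7 275.5] 0.6 [ 0.5159 -0.055   0.074 ]
red_peg side [183.8 292.9] 0.39 [ 0.5117 -0.0811  0.074 ]
   tri [ 0.508  -0.0579  0.0901] 0.016405870854888035
red_case top [173.4 315.3] 0.79 [ 0.6292 -0.1959  0.    ]
red_case side [174.7 278.2] 0.76 [ 0.6368 -0.188
[... 604 characters left out ...]
brush side [234.9 310.2] 0.9 [0.378  0.0305 0.    ]
   tri [0.3758 0.0378 0.0069] 0.002369604847812063
bowl top [243.2  98.1] 0.98 [0.3913 0.532  0.    ]
bowl side [354.3 207.6] 0.66 [ 0.3744  0.5253 -0.    ]
   tri [ 0.3838  0.5281 -0.0031] 0.017634413778424035
mug top [172.7 399. ] 0.76 [ 0.6337 -0.486   0.    ]
mug side [142.9 318.2] 0.58 [ 0.6246 -0.4788  0.    ]
   tri [ 0.6329 -0.491  -0.0087] 0.00450660921069407
spatula top [243.6 410.1] 0.95 [ 0.3917 -0.5179  0.    ]
spatula side [155.4 378.8] 0.61 [ 0.3765 -0.5311  0.    ]
   tri [ 0.3834 -0.5225  0.0007] 0.018747685610978677
1.5 [ 0.1405 -0.609   0.2423] [ 0.      0.9936  0.1131 -0.    ] [ 0.5814  0.6362 -0.025 ] 1.0050432378259497
```

```bash
python3 -c "
import cv2
a=cv2.imread('pics/top0.png')[140:270,120:350];b=cv2.imread('pics/side0.png')[140:310,180:350]
cv2.imwrite('pics/a.png',cv2.resize(a,None,fx=3.4,fy=3.4,interpolation=2));cv2.imwrite('pics/b.png',cv2.resize(b,None,fx=3.5,fy=3.5,interpolation=2))"
```

```text
(no output)
```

View pics/a.png

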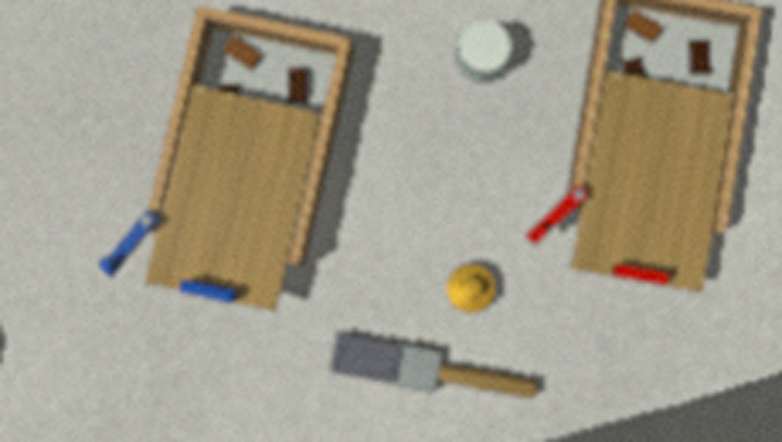

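View pics/b.png

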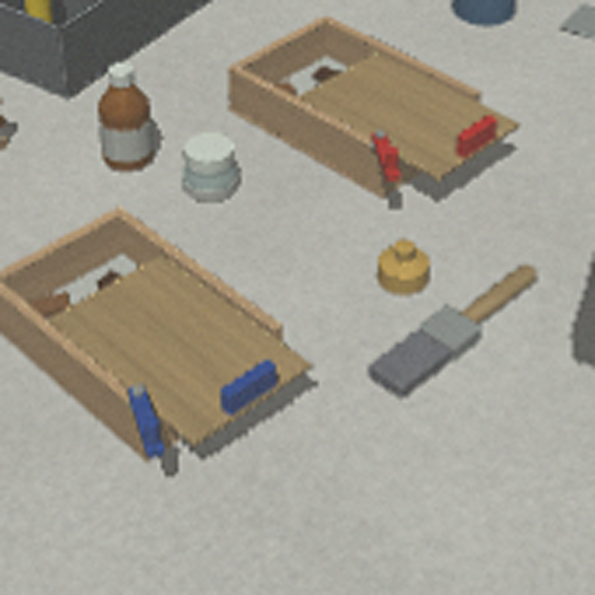

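```bash
cat > fit.py <<'E'
from h import *
np.set_printoptions(precision=4,suppress=True)
p=robot.read_camera("top")
g=lambda x,y,z: atz(p,[140+(y-1.2)/3.4,120+(x-1.2)/3.4],z)
FL,FR,NR=g(200,8,.056),g(352,42,.056),g(302,264,.056)
print("FL,FR,NR",FL,FR,NR,np.linalg.norm(FL-FR),np.linalg.norm(FR-NR))
d=FR-NR;e=FL-FR
print("yaw",np.arctan2(d[1],d[0]),np.arctan2(-e[0],e[1]))
c=(FL+NR)/2;print("centre",c)
print("lip top ends",g(183,280,.076),g(237,290,.076),"pivot",g(150,220,.069),"barend",g(108,268,.069))
t=robot.trace(p,"blue_case")
if t:
  m=t[0]["pixels"];print(t[0]["conf"],t[0]["rect"])
# blue colour mask
hsv=cv2.cvtColor(np.array(p["pixels"]),cv2.COLOR_RGB2HSV)
m=((hsv[...,0]>100)&(hsv[...,0]<125)&(hsv[...,1]>140)).astype(np.uint8); m[:, 250:]=0
n,l,s,cc=cv2.connectedComponentsWithStats(m)
for i in range(1,n):
  if s[i,4]>15:
    r=cv2.minAreaRect(np.argwhere(l==i)[:,::-1].astype(np.float32)); b=cv2.boxPoints(r)
    print(s[i],cc[i]); print(np.array([atz(p,q[::-1],.074)[:2] for q in b]))
E
python3 fit.py
```

```text
FL,FR,NR [0.7218 0.2577 0.056 ] [0.6896 0.1125 0.056 ] [0.479 0.157 0.056] 0.14875521132356018 0.2151919054707805
yaw -0.20857191959642396 -0.21868996597978282
centre [0.6004 0.2073 0.056 ]
lip top ends [0.4637 0.2638 0.076 ] [0.4548 0.214  0.076 ] pivot [0.519  0.2971 0.069 ] barend [0.4744 0.3352 0.069 ]
0.63 [183.8, 185.4, 75.7, 88.1]
[150 206  13  14  38] [156.0789 212.4737]
[[0.4769 0.3401]
 [0.5155 0.3072]
 [0.5097 0.3004]
 [0.4711 0.3332]]
[174 223  15   5  44] [180.9318 225.0227]
[[0.4546 0.2638]
 [0.4635 0.2619]
 [0.4539 0.2174]
 [0.445  0.2192]]
```

>>> {"api": "arm_command", "payload": {
  "targets": [0, 0, 0, -0.566, 0, 0, 0, 0, -0.566, 0, 0, 0, 0, -0.566, 0, 0, 0, 0, -0.566, 0, 0, 0, 0, -0.566, 0, 0, 0, 0, -0.566, 0, 0, 0, 0, -0.566, 0, 0, 0, 0, -0.566, 0]
}}

```text
clock: 2.4
eef_pos: [0.1406, -0.609, 0.2423]
tcp_rot: [0.0, 0.776, 0.631, -0.0]
contact_force: [0.2, -0.9, -0.2]
finger_gap: 0.001
grasp_force: 0.0
```

>>> {"api": "arm_command", "payload": {
  "targets": [0.5, 0.2, 0, 0, 0, 1, 0.4, 0, 0, 0]
}}

```text
clock: 2.6
eef_pos: [0.1886, -0.5369, 0.2418]
tcp_rot: [-0.0, 0.778, 0.628, 0.0]
contact_force: [-0.1, 0.1, -0.9]
finger_gap: 0.002
grasp_force: 0.0
```

>>> {"api": "arm_command", "payload": {
  "targets": [0.5, 0.2, 0, 0, 0, 1, 0.4, 0, 0, 0]
}}

```text
clock: 2.8
eef_pos: [0.2374, -0.4646, 0.2423]
tcp_rot: [0.0, 0.778, 0.628, -0.0]
contact_force: [0.0, -0.2, -0.3]
finger_gap: 0.006
grasp_force: 0.0
```

>>> {"api": "arm_command", "payload": {
  "targets": [0.5, 0.2, 0, 0, 0, 1, 0.4, 0, 0, 0]
}}

```text
clock: 3.0
eef_pos: [0.2856, -0.3931, 0.2425]
tcp_rot: [0.0, 0.778, 0.628, -0.0]
contact_force: [0.7, -0.2, 1.2]
finger_gap: 0.001
grasp_force: 0.0
```

>>> {"api": "arm_command", "payload": {
  "targets": [0.5, 0.2, 0, 0, 0, 1, 0.4, 0, 0, 0]
}}

```text
clock: 3.2
eef_pos: [0.3337, -0.3216, 0.2425]
tcp_rot: [0.0, 0.778, 0.628, 0.0]
contact_force: [0.5, -0.2, 0.7]
finger_gap: -0.001
grasp_force: 0.0
```

>>> {"api": "arm_command", "payload": {
  "targets": [0.5, 0.2, 0, 0, 0, 1, 0.4, 0, 0, 0]
}}

```text
clock: 3.4
eef_pos: [0.3819, -0.2501, 0.2426]
tcp_rot: [0.0, 0.778, 0.628, 0.0]
contact_force: [-0.5, -0.6, 0.5]
finger_gap: 0.0
grasp_force: 0.0
```

>>> {"api": "arm_command", "payload": {
  "targets": [0.5, 0.2, 0, 0, 0, 1, 0.4, 0, 0, 0]
}}

```text
clock: 3.6
eef_pos: [0.4301, -0.1786, 0.2426]
tcp_rot: [0.0, 0.778, 0.628, 0.0]
contact_force: [0.3, -0.7, 0.4]
finger_gap: 0.001
grasp_force: 0.0
```

>>> {"api": "arm_command", "payload": {
  "targets": [0.5, 0, 0, 0, 0, 1, 0, 0, 0, 0]
}}

```text
clock: 3.8
eef_pos: [0.4465, -0.1003, 0.2423]
tcp_rot: [0.0, 0.778, 0.628, 0.0]
contact_force: [0.7, 0.1, -0.3]
finger_gap: -0.001
grasp_force: 0.0
```

>>> {"api": "arm_command", "payload": {
  "targets": [0.5, 0, 0, 0, 0, 1, 0, 0, 0, 0]
}}

```text
clock: 4.0
eef_pos: [0.4631, -0.0221, 0.2425]
tcp_rot: [0.0, 0.778, 0.628, 0.0]
contact_force: [0.1, -1.0, -0.4]
finger_gap: -0.002
grasp_force: 0.0
```

>>> {"api": "arm_command", "payload": {
  "targets": [0.5, -0.1, 0, 0, 0, 1, -0.2, 0, 0, 0, 1, -0.2, 0, 0, 0]
}}

```text
clock: 4.3
eef_pos: [0.4638, 0.0614, 0.2424]
tcp_rot: [-0.0, 0.777, 0.63, 0.0]
contact_force: [0.7, 0.1, 0.7]
finger_gap: -0.001
grasp_force: 0.0
```

>>> {"api": "arm_command", "payload": {
  "targets": [0.5, -0.3, 0, 0, 0, 1, -0.6, 0, 0, 0]
}}

```text
clock: 4.5
eef_pos: [0.4339, 0.1464, 0.2423]
tcp_rot: [0.0, 0.779, 0.627, 0.0]
contact_force: [-0.4, -0.9, -0.2]
finger_gap: -0.0
grasp_force: 0.0
```

>>> {"api": "arm_command", "payload": {
  "targets": [0.5, -0.3, 0, 0, 0, 1, -0.6, 0, 0, 0]
}}

```text
clock: 4.7
eef_pos: [0.4035, 0.2355, 0.2425]
tcp_rot: [0.0, 0.778, 0.628, 0.0]
contact_force: [0.5, -1.2, 0.5]
finger_gap: -0.003
grasp_force: 0.0
```

>>> {"api": "arm_command", "payload": {
  "targets": [0.1, 0, 0.5, 0, 0, 0.1, 0, 1, 0, 0, 0.1, 0, 1, 0, 0]
}}

```text
clock: 5.0
eef_pos: [0.404, 0.2415, 0.159]
tcp_rot: [-0.001, 0.778, 0.629, -0.003]
contact_force: [0.3, -0.9, 0.8]
finger_gap: 0.005
grasp_force: 0.0
```

>>> {"api": "arm_command", "payload": {
  "targets": [0, 0, 0.4, 0, 0, 0, 0, 0.8, 0, 0, 0, 0, 0.8, 0, 0]
}}

```text
clock: 5.3
eef_pos: [0.4054, 0.2413, 0.0972]
tcp_rot: [-0.0, 0.778, 0.628, -0.002]
contact_force: [-0.1, -0.3, 1.0]
finger_gap: -0.0
grasp_force: 0.0
```

```bash
python3 look.py 1 blue_lip blue_peg blue_pivot; python3 -c "
import cv2
a=cv2.imread('pics/top1.png')[150:270,120:240];b=cv2.imread('pics/side1.png')[190:310,180:300]
cv2.imwrite('pics/c.png',cv2.resize(cv2.hconcat([a,b]),None,fx=3.3,fy=3.3,interpolation=2))"
```

```text
blue_lip top [158.  260.8] 0.69 [ 0.6692 -0.0089  0.064 ]
blue_lip side [250.3 253.5] 0.85 [0.4469 0.2352 0.064 ]
   tri [ 0.6977 -0.0387 -0.2953] 0.08117737454133409
blue_peg top [215.9 152.4] 0.47 [0.4824 0.3309 0.074 ]
blue_peg side [265.1 219.2] 0.45 [0.4837 0.3386 0.074 ]
   tri [0.4846 0.3339 0.0688] 0.005266352364982069
blue_pivot top [202.  162.3] 0.95 [0.5267 0.3032 0.064 ]
blue_pivot side [251.7 218.8] 0.95 [0.5225 0.2936 0.064 ]
   tri [0.5228 0.2994 0.0696] 0.008529549780336695
5.7 [0.406  0.2424 0.0994] [0.0003 0.7779 0.6283 0.0009] [ 0.2319 -0.4499 -0.4199] -0.0028942767943341925
```

View pics/c.png

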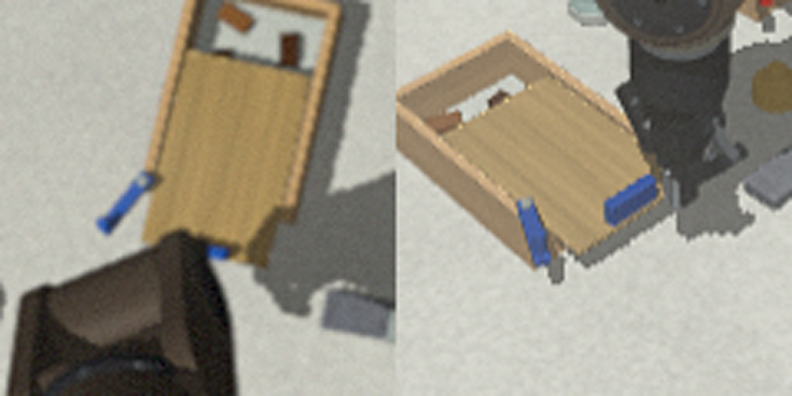

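>>> {"api": "arm_command", "payload": {
  "targets": [0, 0, 0.15, 0, 0, 0, 0, 0.33, 0, 0, 0, 0, 0.33, 0, 0]
}}

```text
clock: 6.0
eef_pos: [0.4052, 0.2421, 0.0712]
tcp_rot: [-0.0, 0.778, 0.628, -0.001]
contact_force: [0.1, 0.4, 0.3]
finger_gap: -0.001
grasp_force: 0.0
```

>>> {"api": "arm_command", "payload": {
  "targets": [0, 0.08, 0, 0, 0, 0, 0.16, 0, 0, 0, 0, 0.24, 0, 0, 0, 0, 0.32, 0, 0, 0, 0, 0.4, 0, 0, 0, 0, 0.48, 0, 0, 0, 0, 0.54, 0, 0, 0, 0, 0.6, 0, 0, 0]
}}

```text
clock: 6.8
eef_pos: [0.4528, 0.232, 0.0718]
tcp_rot: [-0.0, 0.778, 0.628, -0.0]
contact_force: [-2.2, 1.6, 1.8]
finger_gap: 0.003
grasp_force: 1.2
```

>>> {"api": "arm_command", "payload": {
  "targets": [0, 0.06, 0, 0, 0, 0, 0.12, 0, 0, 0, 0, 0.18, 0, 0, 0, 0, 0.24, 0, 0, 0, 0, 0.3, 0, 0, 0, 0, 0.36, 0, 0, 0, 0, 0.4, 0, 0, 0]
}}

```text
clock: 7.5
eef_pos: [0.4842, 0.2253, 0.0718]
tcp_rot: [0.0, 0.778, 0.628, -0.0]
contact_force: [-2.0, -1.3, 1.6]
finger_gap: -0.0
grasp_force: 1.1
```

```bash
python3 look.py 2 blue_lip blue_pivot; python3 -c "
import cv2
a=cv2.imread('pics/top2.png')[150:270,120:240];b=cv2.imread('pics/side2.png')[190:310,180:300]
cv2.imwrite('pics/d.png',cv2.resize(cv2.hconcat([a,b]),None,fx=3.3,fy=3.3,interpolation=2))"
```

```text
blue_lip top [209.6 185.3] 0.59 [0.5029 0.2297 0.064 ]
blue_lip side [241.8 240.4] 0.75 [0.4969 0.2286 0.064 ]
   tri [0.5006 0.2285 0.0623] 0.005619790133419004
blue_pivot top [203.8 159.1] 0.74 [0.5209 0.3132 0.064 ]
blue_pivot side [253.4 219.7] 0.93 [0.5164 0.2972 0.064 ]
   tri [0.5153 0.3071 0.0742] 0.012213906735573276
7.8 [0.484  0.2255 0.0719] [0.0001 0.7779 0.6284 0.0003] [-0.0947 -0.0094 -0.3287] 0.0009438786372919157
```

View pics/d.png

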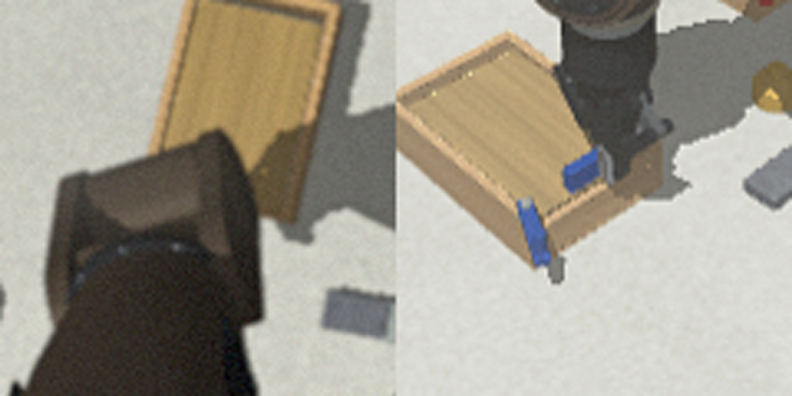

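>>> {"api": "arm_command", "payload": {
  "targets": [0, 0.03, 0, 0, 0, 0, 0.06, 0, 0, 0, 0, 0.08, 0, 0, 0]
}}

```text
clock: 8.1
eef_pos: [0.4902, 0.2241, 0.0719]
tcp_rot: [-0.0, 0.778, 0.628, -0.0]
contact_force: [-2.1, 0.8, 1.4]
finger_gap: 0.0
grasp_force: 1.1
```

>>> {"api": "arm_command", "payload": {
  "targets": [0, 0.02, 0, 0, 0, 0, 0.03, 0, 0, 0]
}}

```text
clock: 8.3
eef_pos: [0.4926, 0.2236, 0.0719]
tcp_rot: [0.0, 0.778, 0.628, 0.0]
contact_force: [-2.2, 1.0, 1.3]
finger_gap: -0.002
grasp_force: 1.0
```

>>> {"api": "arm_command", "payload": {
  "targets": [0, 0.015, 0, 0, 0, 0, 0.03, 0, 0, 0]
}}

```text
clock: 8.5
eef_pos: [0.4949, 0.2231, 0.0719]
tcp_rot: [0.0, 0.778, 0.628, 0.0]
contact_force: [-1.8, 1.0, 0.7]
finger_gap: -0.002
grasp_force: 1.0
```

>>> {"api": "arm_command", "payload": {
  "targets": [0, 0.012, 0, 0, 0, 0, 0.02, 0, 0, 0]
}}

```text
clock: 8.7
eef_pos: [0.4954, 0.2229, 0.0718]
tcp_rot: [-0.001, 0.778, 0.628, -0.001]
contact_force: [-9.2, 4.9, 4.4]
finger_gap: -0.005
grasp_force: 5.2
```

>>> {"api": "arm_command", "payload": {
  "targets": [0, 0, 0, 0, 0, 0, 0, 0, 0, 0, 0, 0, 0, 0, 0, 0, -0.2, 0, 0, 0, 0, -0.4, 0, 0, 0, 0, -0.4, -0.35, 0, 0, 0, -0.4, -0.75, 0, 0]
}}

```text
clock: 9.4
eef_pos: [0.4646, 0.2293, 0.1319]
tcp_rot: [-0.0, 0.778, 0.628, -0.001]
contact_force: [-0.7, -0.4, -0.4]
finger_gap: -0.002
grasp_force: 0.0
```

>>> {"api": "arm_command", "payload": {
  "targets": [0.5, 0, 0, 0, 0, 0.95, 0, 0, 0, 0]
}}

```text
clock: 9.6
eef_pos: [0.4822, 0.3046, 0.1334]
tcp_rot: [0.001, 0.778, 0.628, 0.002]
contact_force: [-0.0, -1.0, 1.2]
finger_gap: 0.0
grasp_force: 0.0
```

>>> {"api": "arm_command", "payload": {
  "targets": [0.5, 0, 0, 0, 0, 0.95, -0.1, 0, 0, 0, 0.95, -0.1, 0, 0, 0]
}}

```text
clock: 9.9
eef_pos: [0.4893, 0.3833, 0.1317]
tcp_rot: [0.0, 0.777, 0.629, 0.001]
contact_force: [0.0, -1.2, -0.5]
finger_gap: 0.0
grasp_force: 0.0
```

```bash
python3 look.py 3 blue_lip blue_pivot blue_peg; python3 -c "
import cv2
a=cv2.imread('pics/top3.png')[150:270,120:240];b=cv2.imread('pics/side3.png')[190:310,180:300]
cv2.imwrite('pics/e.png',cv2.resize(cv2.hconcat([a,b]),None,fx=3.3,fy=3.3,interpolation=2))"
```

```text
blue_lip top [207. 188.] 0.79 [0.5112 0.2213 0.064 ]
blue_lip side [238.6 236.6] 0.93 [0.5137 0.2243 0.064 ]
   tri [0.5128 0.2225 0.0628] 0.0036908675734207887
blue_pivot top [205.  161.8] 0.65 [0.5172 0.3046 0.064 ]
blue_pivot side [251.6 217.9] 0.69 [0.5248 0.2947 0.064 ]
   tri [0.5171 0.3022 0.0746] 0.0010149102129337936
blue_peg top [215.6 152.3] 0.6 [0.4833 0.3312 0.074 ]
blue_peg side [263.  223.9] 0.41 [0.4782 0.3257 0.074 ]
   tri [0.4803 0.3286 0.076 ] 0.007178692511794819
10.3 [0.4895 0.3789 0.132 ] [0.0001 0.7783 0.6279 0.    ] [0.2619 0.0386 1.5864] 1.6313494982258243e-05
```

View pics/e.png

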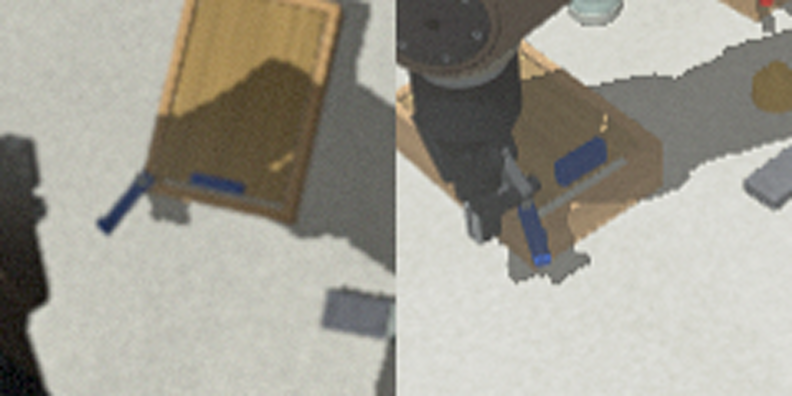

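>>> {"api": "arm_command", "payload": {
  "targets": [0, 0, 0.4, 0, 0, 0, 0, 0.75, 0, 0, 0, 0, 0.75, 0, 0]
}}

```text
clock: 10.6
eef_pos: [0.4881, 0.3784, 0.069]
tcp_rot: [-0.0, 0.778, 0.628, -0.003]
contact_force: [-0.1, -1.0, 0.3]
finger_gap: 0.001
grasp_force: 0.0
```

>>> {"api": "arm_command", "payload": {
  "targets": [-0.15, 0, 0, 0, 0, -0.3, 0, 0, 0, 0, -0.43, 0, 0, 0, 0, -0.53, -0.01, 0, 0, 0, -0.62, -0.04, 0, 0, 0, -0.7, -0.07, 0, 0, 0, -0.78, -0.1, 0, 0, 0, -0.86, -0.12, 0, 0, 0]
}}

```text
clock: 11.4
eef_pos: [0.465, 0.3142, 0.0719]
tcp_rot: [0.0, 0.778, 0.628, 0.0]
contact_force: [0.9, 1.8, 0.1]
finger_gap: 0.001
grasp_force: 0.8
```

>>> {"api": "arm_command", "payload": {
  "targets": [-0.095, 0, 0, 0, 0, -0.18, 0, 0, 0, 0, -0.28, 0.02, 0, 0, 0, -0.37, 0.05, 0, 0, 0, -0.46, 0.1, 0, 0, 0, -0.55, 0.18, 0, 0, 0, -0.61, 0.25, 0, 0, 0, -0.65, 0.33, 0, 0, 0]
}}

```text
clock: 12.2
eef_pos: [0.4806, 0.2574, 0.0718]
tcp_rot: [-0.0, 0.778, 0.628, -0.0]
contact_force: [-0.7, 1.3, 1.1]
finger_gap: -0.005
grasp_force: 0.7
```

```bash
python3 look.py 4 blue_peg; python3 -c "
import cv2
a=cv2.imread('pics/top4.png')[150:270,120:240];b=cv2.imread('pics/side4.png')[190:310,180:300]
cv2.imwrite('pics/f.png',cv2.resize(cv2.hconcat([a,b]),None,fx=3.3,fy=3.3,interpolation=2))"
```

```text
blue_peg side [243.3 231.5] 0.66 [0.5072 0.2555 0.074 ]
12.4 [0.4804 0.2579 0.0718] [ 0.0001  0.7781  0.6282 -0.0001] [-0.156  -0.1428 -0.5418] 0.0006214265146058457
```

View pics/f.png

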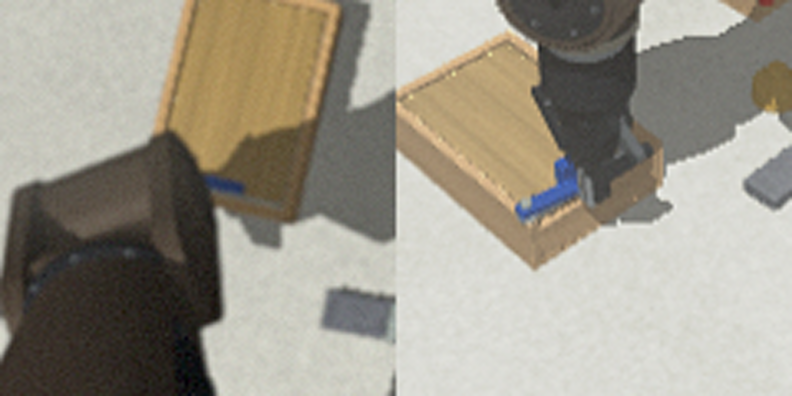

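>>> {"api": "arm_command", "payload": {
  "targets": [0, 0.03, 0, 0, 0, 0, 0.06, 0, 0, 0, 0, 0.08, 0, 0, 0]
}}

```text
clock: 12.7
eef_pos: [0.4864, 0.2568, 0.0718]
tcp_rot: [-0.0, 0.778, 0.628, -0.0]
contact_force: [-1.5, 1.0, 0.1]
finger_gap: 0.001
grasp_force: 0.7
```

>>> {"api": "arm_command", "payload": {
  "targets": [0, 0.01, 0, 0, 0, 0, 0.015, 0, 0, 0]
}}

```text
clock: 12.9
eef_pos: [0.4876, 0.2565, 0.0718]
tcp_rot: [0.0, 0.778, 0.628, -0.0]
contact_force: [-1.4, -0.1, -0.5]
finger_gap: -0.0
grasp_force: 0.7
```

>>> {"api": "arm_command", "payload": {
  "targets": [0, 0.01, 0, 0, 0, 0, 0.02, 0, 0, 0]
}}

```text
clock: 13.1
eef_pos: [0.4891, 0.2562, 0.0718]
tcp_rot: [-0.0, 0.778, 0.628, -0.0]
contact_force: [-4.0, -0.6, 0.9]
finger_gap: 0.001
grasp_force: 2.1
```

>>> {"api": "arm_command", "payload": {
  "targets": [0, 0.01, 0, 0, 0, 0, 0.015, 0, 0, 0]
}}

```text
clock: 13.3
eef_pos: [0.4893, 0.256, 0.0717]
tcp_rot: [-0.001, 0.778, 0.628, -0.001]
contact_force: [-8.4, 2.9, 3.2]
finger_gap: -0.002
grasp_force: 4.4
```

>>> {"api": "arm_command", "payload": {
  "targets": [0, 0, 0, 0, 0, 0, 0, 0, 0, 0, 0, 0, 0, 0, 0, 0, -0.2, 0, 0, 0, 0, -0.5, 0, 0, 0, 0, -0.5, -0.5, 0, 0, 0, -0.5, -1, 0, 0]
}}

```text
clock: 14.0
eef_pos: [0.4508, 0.2645, 0.1524]
tcp_rot: [-0.0, 0.778, 0.629, -0.001]
contact_force: [0.6, 1.3, 0.3]
finger_gap: 0.003
grasp_force: 0.0
```

>>> {"api": "arm_command", "payload": {
  "targets": [-0.5, 0, -0.5, 0, 0, -1, 0.1, -1, 0, 0]
}}

```text
clock: 14.2
eef_pos: [0.4421, 0.1939, 0.2238]
tcp_rot: [0.0, 0.777, 0.629, 0.0]
contact_force: [1.7, -0.2, 0.0]
finger_gap: 0.001
grasp_force: 0.0
```

>>> {"api": "arm_command", "payload": {
  "targets": [-0.5, 0.2, 0, 0, 0, -1, 0.4, 0, 0, 0]
}}

```text
clock: 14.4
eef_pos: [0.4576, 0.108, 0.2238]
tcp_rot: [0.001, 0.778, 0.629, 0.002]
contact_force: [1.3, -0.0, -1.1]
finger_gap: -0.0
grasp_force: 0.0
```

>>> {"api": "arm_command", "payload": {
  "targets": [-0.5, 0.2, 0, 0, 0, -1, 0.4, 0, 0, 0, -1, 0.4, 0, 0, 0]
}}

```text
clock: 14.7
eef_pos: [0.4727, 0.0204, 0.2226]
tcp_rot: [0.001, 0.779, 0.627, 0.0]
contact_force: [0.6, 0.9, 0.4]
finger_gap: 0.0
grasp_force: 0.0
```

```bash
python3 look.py 5 blue_lip blue_peg blue_pivot red_lip red_peg weight brush jar bottle; python3 -c "
import cv2
a=cv2.imread('pics/top5.png')[140:270,120:270];b=cv2.imread('pics/side5.png')[180:310,180:330]
cv2.imwrite('pics/g.png',cv2.resize(cv2.hconcat([a,b]),None,fx=2.6,fy=2.6,interpolation=2))"
```

```text
blue_lip top [205.1 185.9] 0.61 [0.5172 0.2281 0.064 ]
blue_lip side [238.9 236.7] 0.6 [0.5127 0.2251 0.064 ]
   tri [0.5149 0.2265 0.0644] 0.005299244729528404
blue_peg top [205.2 179.9] 0.51 [0.5163 0.2451 0.074 ]
blue_peg side [241.1 231.2] 0.64 [0.5133 0.249  0.074 ]
   tri [0.5163 0.2458 0.0698] 0.00041159575565973564
blue_pivot top [204.  160.4] 0.97 [0.5203 0.3091 0.064 ]
blue_pivot side [255.4 218.5] 0.85 [0.5143 0.305  0.064 ]
   tri [0.5173 0.3069 0.0646] 0.007142392135622563
red_lip top [221.  309.2] 0.7 [ 0.4681 -0.1628  0.064 ]
red_lip side [181.9 317.1] 0.84 [ 0.4566 -0.1486  0.064 ]
   tri [ 0.4667 -0.1661  0.0495] 0.003344049105178093
red_peg top [207.4 276.3] 0.49 [ 0.5106 -0.0575  0.074 ]
red_peg side [183.6 294.8] 0.63 [ 0.5071 -0.0857  0.074 ]
   tri [ 0.5026 -0.0603  0.0916] 0.016720693840587452
weight side [218.1 294.4] 0.67 [ 0.4597 -0.0104 -0.    ]
brush side [234.3 309.3] 0.57 [0.3816 0.0297 0.    ]
jar top [155.7 263.5] 0.74 [ 0.6887 -0.02    0.    ]
jar side [192.8 240.4] 0.84 [ 0.6863 -0.0203  0.    ]
   tri [ 0.6879 -0.0206 -0.0008] 0.0021347747261090126
bottle top [127.7 256.3] 0.56 [0.7856 0.0047 0.    ]
bottle side [186.6 213.5] 0.65 [0.7881 0.0048 0.    ]
   tri [0.7863 0.0052 0.0008] 0.0021062246701065547
15.7 [0.4715 0.0243 0.2223] [ 0.      0.778   0.6283 -0.    ] [ 0.3449 -0.5512  0.0432] 0.00010583896252904994
```

View pics/g.png

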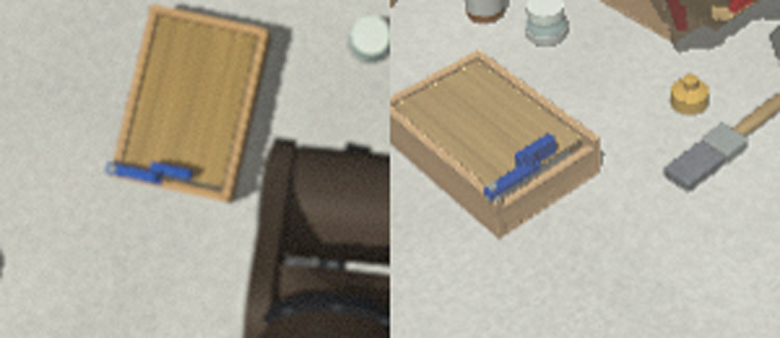

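The last picture shows the lid home: its lip is at crop (172,170). The catch bar runs from (108,168) to (160,178), parallel to the mouth and against the lip. Both pushes ended with the force rising at a hard stop, and nothing else appears to have moved.

```bash
python3 -c "
from cell import robot
print(robot.close_job())"
```

```text
the job is handed in; nothing more can be done
None
```

The blue case is shut: its lid was pushed gently home and its catch turned across the mouth against the lip. The red case and the loose things I rechecked showed no sign of having moved, and the job is handed in; no verdict came back.

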